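# Slide a display board with its pot out over the shop counter's edge

### The arm

A 7-joint arm with a two-finger parallel gripper is mounted at the origin on the work surface. World frame = base frame: x ahead of the robot, y to its left, z up, the work surface at z = 0. Lengths are in m, angles in rad, forces in N, time in s.
With the tool pointing down it reaches from about 0.425 to 0.875 m from the base axis. Payload 4.7 kg.
Tool frame: the origin (TCP) lies at the very end of the fingers, on their centre line; the grasp point (between the pads) lies 19 mm behind it; x points along the fingers, z is the direction in which the jaws open and shut, and the axes are right-handed (so a half turn about x gives the same grasp; the last joint's range is limited). The gripper opens to 87 mm and grips with 3 to 60 N. Pads are 19 mm wide; open, the fingers measure 117 mm over their backs; the gripper's body (75 mm by 190 mm) begins 51 mm behind the grasp point.
Start: joints at [-1.333, 0.321, -0.07, 1.45, 0.023, 1.371, -0.057], TCP at [0.144, 0.634, 0.223] pointing down, gripper open.
Joint ranges: [-2.86, 2.86], [-0.3, 2.09], [-1.38, 1.24], [0.06, 2.45], [-1.56, 4.7], [0.09, 2.05], [-2.69, 2.69]. Speed limits (rad/s): [2.57, 2.57, 3.14, 3.14, 3.14, 3.14, 3.14].

### API

Orientations are given as a rotation vector (axis times angle).
In Python, from bench import telemetry, viewer, workorder gives the robot as it stands.
- The arm moves only by the shell command python3 -m creep 'ROWS' [FORCE]. ROWS is JSON, a list of rows, each an object of numbers: "fingers": the opening, from 0 (shut) to 1 (fully open); "x", "y", "z": the shift along the tool's x, y, z in units of 40 mm (1.0 is 40 mm); "twist": the turn about the tool's x in units of 5 degrees (1.0 is 5 degrees). In form: [{"fingers": .., "x": .., "y": .., "z": .., "twist": ..}, ...]. A call has 1 to 20 rows; each row is the pose to reach, as a shift and turn from the pose commanded when the call began, along the tool's axes at that moment; what a row does not reach only later rows make up. A row lasts 1/12 s, in which the tool goes at most 41.7 mm and 7.16 degrees, less where a joint would pass 70% of its speed; a pose out of reach is approached as far as the arm can. A call with a gripper value outside its range is refused whole. The fingers move at their own pace and stop on an object; FORCE is the grip in N (left out, the last holds). Time passes only in rows, so rows that repeat a pose let the fingers close. It gives the time, the measured TCP pose, the force and the opening at its end, in the units of the state.
- telemetry.get_state(): the state, without advancing time (a new reading comes with each control period).
- viewer.get_image(name): name is "scene" or "top" or "wrist"; returns a dict with "pixels" (384x512x3 uint8, red, green, blue), "z_map" (384x512 float32, m along the optical axis (not along the pixel's ray), 0 where there is no reading), "K" (3x3 intrinsics, pixels), "dist_coeffs" ([k1, k2, p1, p2, k3] as OpenCV has them; the pictures are not rectified), "xyz" and "attitude" of the camera in the world. Camera axes: x right, y up, looking along -z (the intrinsics and any distortion apply to the point x, -y, -z); pixel columns grow to the right and rows downward; lengths in m; the calibration is good to about 2 mm. A picture is of the moment at which its call begins.
- workorder.close_job(): hands the job in, once; it reports no verdict.
The state is a dict: "time": time; "joint_positions": joint angles; "qd": joint speeds; "joint_torque": joint torques, N m; "position": TCP position; "tool_rot": TCP orientation; "ft_force": force on the tool from outside, world axes, zero at the start; "torque": the same for the moment, N m; "grip_width": opening from 0.0 (shut) to 1.0 (fully open).
Only numpy, scipy, OpenCV 4.12 (cv2) and the standard library are available. Lean on these libraries where they do the work, as an engineer would, in place of code of your own. Each camera call takes 0.05 s, during which the arm holds its last target.

### The job

The customer across the counter wants the long display board with the oblong bonsai pot on it, but it lies flat and no finger fits under it. With the pot riding on it, gently slide that board toward the far edge of the counter until its long side sticks out 4 to 6 cm past the edge, parallel to the edge, and leave it lying there. Push the board only: do not lift or tip it, do not touch the pot and keep it standing where it is on the board, and leave the square board with its round pot, the steel ruler and the small square pot where they are.

Things in the scene. Friction and masses are not known exactly. Their poses are not given: they have to be found in the camera images.
- far_edge (a point): the middle of the counter's straight far edge, at the height of its top surface (z = 0). Its x axis points level out over the edge, at right angles to it, away from the robot; its y axis runs along the edge to the left; beyond the edge is an open drop to the floor. The counter top is 30 mm thick and the edge 1500 mm long. The counter may stand up to 6 degrees askew to the robot
- long_board: thin brown wooden display board, loose, 150 mm (its x) by 240 mm (its y, the long side) by 12 mm thick, lying flat; origin at the centre of its underside. Its x axis points roughly to the far edge (within 20 degrees), so the long side to be slid out is the one 75 mm along +x. About 0.2 to 0.35 kg; it slides on the counter with ordinary friction and stays where it is left
- oblong_pot: brown unglazed rectangular bonsai pot with flared walls, a lip and four feet, empty, about 0.3 kg, 85 mm (its x) by 120 mm (its y) at the lip, 45 mm high, standing loose near the middle of the long board, its top 57 mm above the counter; origin at the centre of its underside, on the board's top
- square_board: thin board of the same brown wood but square, 150 by 150 by 12 mm, lying flat beside the long board with the round pot on it; origin at the centre of its underside. To be left alone
- round_pot: round dark brown pot, 86 mm across the lip and 45 mm high, standing on the square board; origin at the centre of its underside. To be left alone
- ruler: steel ruler 300 mm (its x) by 30 mm by 2 mm, lying flat on the right; origin at the centre of its underside. To be left alone
- mini_pot: small square brown pot 65 by 65 mm and 55 mm high, standing on the counter on the left; origin at the centre of its underside. To be left alone
Mind the look-alikes: they are no part of the job. What is shaped like the oblong_pot but white is not meant.

How it is judged:
At the end, for the whole second after the job is handed in: The long board's outer long side sticks out 40 to 60 mm (1 mm grace, at its middle) past the far edge, parallel to it within 0.1 rad; the board lies flat and still, the oblong pot stands still on it, within 25 mm of its middle across and 45 mm along the board (x of long_board in the frame of far_edge between -0.036 and -0.014 m and angle between the x axis of long_board and the x axis of far_edge, either way round below 0.1 rad and height (world z) of long_board between -0.004 and 0.004 m and angle between long_board's own z axis and vertical below 0.03 rad and linear speed of each of long_board, oblong_pot below 0.01 m/s and angle between oblong_pot's own z axis and vertical below 0.06 rad and z of oblong_pot in the frame of long_board between 0.008 and 0.016 m and x of oblong_pot in the frame of long_board between -0.025 and 0.025 m and y of oblong_pot in the frame of long_board between -0.045 and 0.045 m); the robot touches nothing.
It fails at once if the long board is lifted or tipped (height (world z) of long_board above 0.008 m or angle between long_board's own z axis and vertical above 0.1 rad).
It fails at once if the oblong pot is lifted or tipped (z of oblong_pot in the frame of long_board above 0.02 m or angle between oblong_pot's own z axis and vertical above 0.15 rad).
It fails at once if the oblong pot is touched by the robot (more than 1 N) (contact force between any of the fingers, the arm and oblong_pot above 1 N).
It fails at once if the board is knocked or flicked along (faster than 0.5 m/s) (linear speed of long_board above 0.5 m/s).
It fails at once if the square board, the round pot, the ruler or the small square pot is moved (more than 12 mm) (distance of any of square_board, round_pot, ruler, mini_pot from where it was at the start of the episode above 0.012 m).
It also fails if it takes over 51 s, if anything falls off the work surface, if the arm or the gripper's body presses on something with over 40 N, if the wrist force passes 120 N, or if a joint passes its speed limit or range.

## Working session

There is one attempt and no reset: what is moved stays moved. The work goes in short steps, Python scripts to look and compute and a shell command to move; the robot and the scene stay as the last step left them, time stands still between calls to the robot, and variables do not carry over. Pictures are saved under pics/ and viewed, and the job is handed in when it is done.

```bash
ls; mkdir -p pics; cat > h.py <<'E'
import numpy as np,cv2
from scipy.spatial.transform import Rotation as R
from bench import telemetry, viewer, workorder
def rot(a):
    a=np.array(a,float)
    if a.shape==(3,3): return a
    return R.from_rotvec(a).as_matrix()
def grab(n):
    im=viewer.get_image(n); return im
def rays(im,uv):
    uv=np.array(uv,float).reshape(-1,1,2)
    p=cv2.undistortPoints(uv,np.array(im['K'],float),np.array(im['dist_coeffs'],float))[:,0]
    d=np.c_[p[:,0],-p[:,1],-np.ones(len(p))]
    return d@rot(im['attitude']).T
def onplane(im,uv,z):
    d=rays(im,uv);o=np.array(im['xyz'],float)
    return o+d*((z-o[2])/d[:,2])[:,None]
def cloud(im):
    H,W=im['z_map'].shape
    u,v=np.meshgrid(np.arange(W),np.arange(H))
    d=rays(im,np.c_[u.ravel(),v.ravel()])
    P=np.array(im['xyz'])+d*im['z_map'].ravel()[:,None]
    P[im['z_map'].ravel()<=0]=np.nan
    return P.reshape(H,W,3)
E
python3 - <<'E'
from h import *
s=telemetry.get_state();print(s)
for n in ['scene','top','wrist']:
    im=grab(n);cv2.imwrite(f'pics/{n}0.png',im['pixels'][:,:,::-1])
    print(n,im['K'],im['dist_coeffs'],im['xyz'],im['attitude'])
    np.savez(f'{n}0.npz',**im)
E
```

```text
pics
{'time': 0.0, 'joint_positions': array([-1.33287628,  0.32185126, -0.07009109,  1.45164339,  0.02265081,
        1.37079299, -0.05688001]), 'qd': array([ 0.00024624, -0.00089928,  0.00085839, -0.0016718 ,  0.00230033,
       -0.00058959, -0.00105281]), 'joint_torque': array([-1.03309515e-05, -4.91314960e+01, -4.04216917e-01, -3.12512612e+01,
       -6.39030640e-02,  4.41066083e-02,  2.10506696e-04]), 'position': array([0.1442143 , 0.63324775, 0.22145909]), 'tool_rot': array([-1.0441012 ,  1.30820216,  1.04192866]), 'ft_force': array([ 0.10935271, -0.09657877,  0.3832262 ]), 'torque': array([-0.0462915 , -0.06712615,  0.02719608]), 'grip_width': 1.0019407349917058}
scene [[366.15266237   0.         260.42015767]
 [  0.         366.15266237 193.75858151]
 [  0.           0.           1.        ]] [-0.03899292  0.          0.          0.          0.        ] [1.01493776 0.72015817 1.04887204] [0.2774438  0.90574668 2.3920646 ]
top [[402.12132107   0.         266.41158606]
 [  0.         402.12132107 190.94762055]
 [  0.           0.           1.        ]] [0.04332247 0.         0.         0.         0.        ] [0.3858741  0.00335798 1.36241375] [ 0.07314659 -0.09754519 -1.55336652]
wrist [[278.15255613   0.         250.36809369]
 [  0.         278.15255613 186.11291244]
 [  0.           0.           1.        ]] [-0.01394794  0.          0.          0.          0.        ] [0.06878902 0.64958984 0.38423076] [-0.23914521 -0.18758183  1.33794275]
```

View pics/scene0.png

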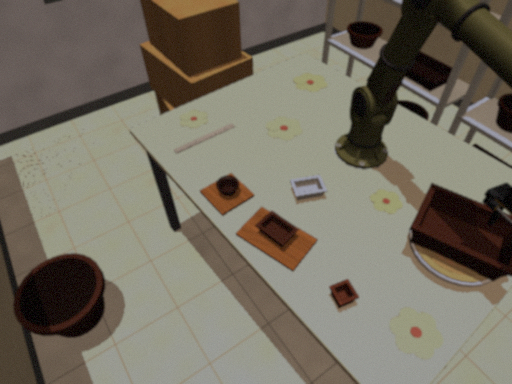

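View pics/top0.png

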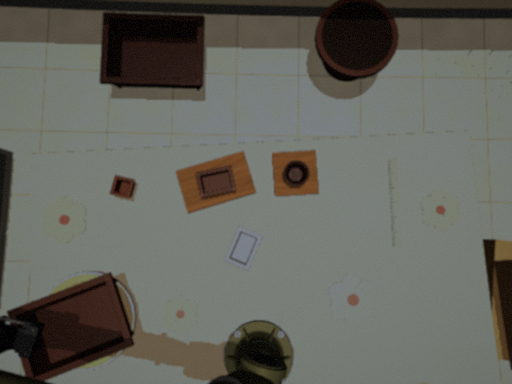

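View pics/wrist0.png

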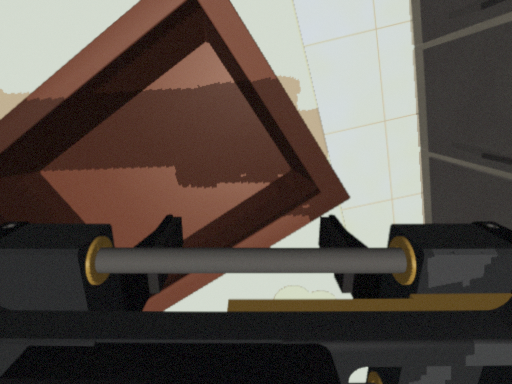

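```bash
cat > meas.py <<'E'
from h import *
def load(n): return dict(np.load(n))
def boards(im,zt=0.012,tag='x',zlo=0.005,zhi=0.02):
    hsv=cv2.cvtColor(im['pixels'],cv2.COLOR_RGB2HSV)
    m=cv2.inRange(hsv,(4,110,90),(20,255,255))
    m=cv2.morphologyEx(m,cv2.MORPH_OPEN,np.ones((3,3)))
    P=cloud(im)
    cs,_=cv2.findContours(m,cv2.RETR_EXTERNAL,cv2.CHAIN_APPROX_NONE)
    for c in cs:
        if cv2.contourArea(c)<700: continue
        uv=c[:,0].astype(float); W=onplane(im,uv,zt)
        (cx,cy),(w,h),a=cv2.minAreaRect((W[:,:2]*1000).astype(np.float32))
        mm=np.zeros_like(m);cv2.drawContours(mm,[c],-1,255,-1)
        z=np.nanmedian(P[(mm>0)&(m>0)][:,2])
        print('px',uv.mean(0).round(),'ctr mm',round(cx,1),round(cy,1),'size',round(w,1),round(h,1),'ang',round(a,2),'medz',z.round(4))
def edge(im):
    P=cloud(im); L=[]
    return P
E
python3 - <<'E'
from meas import *
for n in ['top0.npz','scene0.npz']:
    im=load(n);print(n);boards(im)
im=load('top0.npz');P=cloud(im)
# edge: per column transition
pts=[]
for u in range(60,470,5):
    z=P[:,u,2]
    ok=np.where(np.abs(z)<0.02)[0]
    fl=np.where(z<-0.3)[0]
    fl=fl[fl<200]
    if len(ok) and len(fl): 
        v=fl.max()
        if abs(z[v+1:v+4]).max()<0.02: pts.append((u,v+0.5))
pts=np.array(pts);W=onplane(im,pts,0.)
c=np.polyfit(W[:,1],W[:,0],1);r=W[:,0]-np.polyval(c,W[:,1]);print('edge x=%.4f+%.4f*y'%(c[1],c[0]),len(W),r.std(),pts[[0,-1]],W[[0,-1]])
im=load('scene0.npz');P=cloud(im)
mk=(np.abs(P[:,:,2])<0.02).astype(np.uint8)
pts=[]
for v in range(130,380,3):
    z=P[v,:,2]
    on=np.where((np.abs(z)<0.02))[0]
    if len(on) and on[0]>120: pts.append((on[0]-0.5,v))
pts=np.array(pts);W=onplane(im,pts,0.)
for _ in range(4):
    c=np.polyfit(W[:,1],W[:,0],1);r=W[:,0]-np.polyval(c,W[:,1]);k=abs(r)<max(.004,2*r.std());W=W[k]
print('scene edge',c,len(W),r.std(),W[[0,-1]])
# big pot & other objects heights
im=load('top0.npz');P=cloud(im)
for nm,(u0,u1,v0,v1) in dict(big=(20,130,275,380),white=(228,262,225,270),mini=(108,140,172,205),opot=(198,236,163,198),rpot=(280,312,158,190)).items():
    Q=P[v0:v1,u0:u1].reshape(-1,3);Q=Q[np.isfinite(Q[:,2])&(Q[:,2]>0.02)]
    print(nm,Q.min(0).round(3),Q.max(0).round(3))
a=im['pixels'][135:265,90:330]
cv2.imwrite('pics/crop.png',cv2.resize(a[:,:,::-1],None,fx=3,fy=3,interpolation=cv2.INTER_CUBIC))
E
```

```text
top0.npz
px [215. 182.] ctr mm 563.3 156.1 size 146.0 235.1 ang 17.88 medz 0.0131
px [295. 173.] ctr mm 598.2 -112.6 size 145.2 145.6 ang 4.78 medz 0.0129
scene0.npz
px [275. 239.] ctr mm 565.0 157.2 size 148.4 236.1 ang 17.84 medz 0.0138
px [195.   5.] ctr mm -83.7 -1718.1 size 327.3 610.9 ang 53.31 medz 0.2505
edge x=0.7075+-0.0728*y 82 0.0011335251639374407 [[ 60.  151.5]
 [465.  130.5]] [[ 0.65742985  0.68231889  0.        ]
 [ 0.75645587 -0.6996776   0.        ]]
scene edge [-0.07272131  0.71361634] 83 0.0011759281913435377 [[ 0.76319925 -0.67917419  0.        ]
 [ 0.66597228  0.63849873  0.        ]]
big [-0.032  0.37   0.037] [0.265 0.696 0.646]
white [ 0.276 -0.001  0.02 ] [0.414 0.105 0.055]
mini [0.502 0.413 0.02 ] [0.573 0.49  0.065]
opot [0.508 0.087 0.02 ] [0.614 0.209 0.067]
rpot [ 0.55  -0.155  0.02 ] [ 0.633 -0.072  0.065]
```

View pics/crop.png

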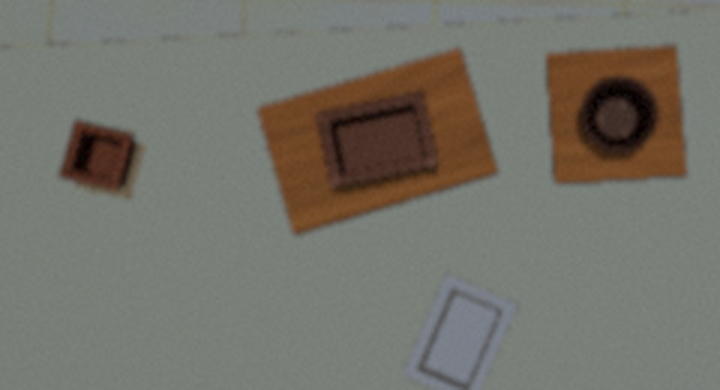

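Candidates (top view): long board (216,181) with the oblong brown pot on it; square board (295,173) with the round pot; white oblong look-alike (243,248); mini pot (123,187); large brown planters at (153,50) and (75,325). I choose the 2:3 brown board at (216,181). Measured in two views, it comes out at 146–148 × 236 mm with its top about 13 mm up, which fits. The crop shows the brown oblong pot near its middle.

```bash
cat > plan.py <<'E'
from h import *
E=np.radians(4.16); n=np.array([np.cos(E),np.sin(E)]); t=np.array([-n[1],n[0]])
def tool():
    s=telemetry.get_state(); M=rot(s['tool_rot']); return s,M
def to(p,yaw=None,s=None):
    """units to reach world point p; twist to bring jaw axis along yaw (of board x)"""
    s,M=tool(); d=M.T@(np.array(p)-s['position'])/0.04
    tw=None
    if yaw is not None:
        ey=np.array([-np.sin(yaw),np.cos(yaw),0]); z=M[:,2]*[1,1,0]
        if z@ey<0: ey=-ey
        a=np.arctan2(z[0]*ey[1]-z[1]*ey[0],z@ey) # yaw change
        tw=-np.degrees(a)/5
    return d.round(3),tw
E
python3 - <<'E'
from plan import *
s,M=tool();print(M.round(4)); 
b=np.array([.5642,.1567]);yaw=np.radians(17.87);ex=np.array([np.cos(yaw),np.sin(yaw)])
for back in (.110,.085):
  p=b-ex*back
  for z in (.2215,.10,.006): print(back,z,p,to([*p,z],yaw))
im=dict(np.load('scene0.npz'));P=cloud(im)
Q=P[185:275,410:512].reshape(-1,3);print('bigpot z pct',np.nanpercentile(Q[:,2],[50,80,90,95,99]))
im=dict(np.load('wrist0.npz'));P=cloud(im);print(P[[190,10,100,160],[330,200,250,50]])
E
```

```text
[[-2.000e-04 -9.751e-01  2.219e-01]
 [-1.500e-03  2.219e-01  9.751e-01]
 [-1.000e+00 -1.000e-04 -1.500e-03]]
0.11 0.2215 [0.45950693 0.12294558] (array([  0.022, -10.518, -10.693]), np.float64(-6.138473167392697))
0.11 0.1 [0.45950693 0.12294558] (array([  3.06 , -10.517, -10.688]), np.float64(-6.138473167392697))
0.11 0.006 [0.45950693 0.12294558] (array([  5.41 , -10.517, -10.685]), np.float64(-6.138473167392697))
0.085 0.2215 [0.48330081 0.13061704] (array([  0.022, -11.055, -10.374]), np.float64(-6.138473167392697))
0.085 0.1 [0.48330081 0.13061704] (array([  3.059, -11.055, -10.369]), np.float64(-6.138473167392697))
0.085 0.006 [0.48330081 0.13061704] (array([  5.409, -11.054, -10.366]), np.float64(-6.138473167392697))
bigpot z pct [0.089593   0.15423307 0.15832775 0.32067537 0.33909812]
[[ 0.15183347  0.70045852  0.15518402]
 [-0.01596389  0.62505559  0.12146639]
 [ 0.06311886  0.64978531  0.09158591]
 [ 0.07520836  0.41784423  0.0804125 ]]
```

```bash
python3 -m creep '[{"fingers":1,"x":-0.2,"y":-0.3,"z":-0.3,"twist":-0.1},{"fingers":1,"x":-0.2,"y":-0.8,"z":-0.8,"twist":-0.4},{"fingers":1,"x":-0.2,"y":-1.4,"z":-1.4,"twist":-0.8},{"fingers":1,"x":-0.2,"y":-2.0,"z":-2.0,"twist":-1.2},{"fingers":1,"x":-0.2,"y":-2.6,"z":-2.6,"twist":-1.6},{"fingers":1,"x":-0.2,"y":-3.2,"z":-3.2,"twist":-2.0},{"fingers":1,"x":-0.2,"y":-3.8,"z":-3.8,"twist":-2.4},{"fingers":1,"x":-0.2,"y":-4.4,"z":-4.4,"twist":-2.8},{"fingers":1,"x":-0.2,"y":-5.0,"z":-5.0,"twist":-3.2},{"fingers":1,"x":-0.2,"y":-5.6,"z":-5.6,"twist":-3.6},{"fingers":1,"x":-0.2,"y":-6.2,"z":-6.2,"twist":-4.0},{"fingers":1,"x":-0.2,"y":-6.8,"z":-6.8,"twist":-4.4},{"fingers":1,"x":-0.2,"y":-7.4,"z":-7.4,"twist":-4.8},{"fingers":1,"x":-0.2,"y":-8.0,"z":-8.0,"twist":-5.2},{"fingers":1,"x":-0.2,"y":-8.6,"z":-8.6,"twist":-5.6},{"fingers":1,"x":-0.2,"y":-9.2,"z":-9.3,"twist":-5.9},{"fingers":1,"x":-0.2,"y":-9.8,"z":-9.9,"twist":-6.1},{"fingers":1,"x":-0.2,"y":-10.3,"z":-10.5,"twist":-6.1},{"fingers":1,"x":-0.2,"y":-10.5,"z":-10.7,"twist":-6.1},{"fingers":1,"x":-0.2,"y":-10.5,"z":-10.7,"twist":-6.1}]'
python3 - <<'E'
from plan import *
im=grab('wrist');cv2.imwrite('pics/w1.png',im['pixels'][:,:,::-1]);np.savez('w1.npz',**im)
from meas import boards
boards(im)
s,M=tool();print(s['time'],s['position'],M.round(3),s['qd'].round(3))
E
```

```text
time: 1.82
position: [0.4601, 0.1196, 0.2306]
tool_rot: [-1.429, 1.051, 1.427]
ft_force: [1.3, 0.2, -0.3]
grip_width: 1.0
px [250. 236.] ctr mm 565.7 151.6 size 36.6 88.3 ang 15.6 medz 0.024
px [253. 214.] ctr mm 536.9 144.9 size 96.8 237.3 ang 17.35 medz 0.0128
px [ 79. 187.] ctr mm 586.9 -114.9 size 129.9 147.9 ang 4.76 medz 0.0127
1.8667 [0.45904105 0.12219775 0.23043087] [[-0.    -0.954 -0.301]
 [ 0.    -0.301  0.954]
 [-1.     0.     0.   ]] [-0.028 -0.001 -0.053  0.007 -0.018  0.003 -0.013]
```

View pics/w1.png

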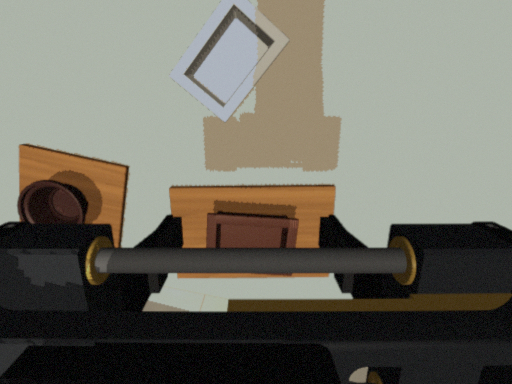

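The wrist view shows the board's rear long edge from (170,187) to (335,185). The brown pot is above the middle of the board, and the white look-alike is at (230,55), clear of the descent.

```bash
python3 - <<'E'
from plan import *
im=dict(np.load('w1.npz'))
hsv=cv2.cvtColor(im['pixels'],cv2.COLOR_RGB2HSV)
m=cv2.inRange(hsv,(4,110,90),(20,255,255))
pts=[]
for u in range(176,330,4):
    r=np.where(m[170:205,u]>0)[0]
    pts.append((u,170+r[0]-.5))
W=onplane(im,pts,0.012);c=np.polyfit(W[:,1],W[:,0],1);res=W[:,0]-np.polyval(c,W[:,1])
print('yaw',np.degrees(np.arctan(-c[0])),'res',res.std(),'ends',W[[0,-1]])
Cn=onplane(im,[(170,187),(335.5,185)],.012);print('corners',Cn,np.linalg.norm(Cn[0]-Cn[1]),Cn.mean(0))
yaw=np.arctan(-c[0]);ex=np.array([np.cos(yaw),np.sin(yaw)])
print('predicted rear mid',np.array([.5642,.1567])-.075*ex)
s,M=tool();mid=Cn.mean(0)[:2];print('tcp to edge along ex',(mid-s['position'][:2])@ex, 'lateral',(mid-s['position'][:2])@[-ex[1],ex[0]])
print('to down',to([*(mid-ex*.03),.006],yaw))
E
```

```text
yaw 17.80765510923666 res 0.0004946344618065085 ends [[0.5237093  0.02720317 0.012     ]
 [0.45763066 0.23395272 0.012     ]]
corners [[0.52699972 0.01915974 0.012     ]
 [0.45374676 0.2439073  0.012     ]] 0.23638414367660093 [0.49037324 0.13153352 0.012     ]
predicted rear mid [0.49279336 0.13376331]
tcp to edge along ex 0.03268610971130277 lateral -0.0006936145028731585
to down (array([ 5.611, -0.069, -0.019]), np.float64(-0.06375841483904354))
```

```bash
python3 -m creep '[{"fingers":1,"x":0.3,"y":0,"z":0,"twist":0},{"fingers":1,"x":0.8,"y":0,"z":0,"twist":0},{"fingers":1,"x":1.4,"y":0,"z":0,"twist":0},{"fingers":1,"x":2.0,"y":0,"z":0,"twist":0},{"fingers":1,"x":2.6,"y":0,"z":0,"twist":0},{"fingers":1,"x":3.2,"y":0,"z":0,"twist":0},{"fingers":1,"x":3.8,"y":0,"z":0,"twist":0},{"fingers":1,"x":4.3,"y":0,"z":0,"twist":0},{"fingers":1,"x":4.7,"y":0,"z":0,"twist":0},{"fingers":1,"x":5.0,"y":0,"z":0,"twist":0},{"fingers":1,"x":5.2,"y":0,"z":0,"twist":0},{"fingers":1,"x":5.4,"y":0,"z":0,"twist":0},{"fingers":1,"x":5.5,"y":0,"z":0,"twist":0},{"fingers":1,"x":5.6,"y":0,"z":0,"twist":0},{"fingers":1,"x":5.6,"y":0,"z":0,"twist":0},{"fingers":1,"x":5.6,"y":0,"z":0,"twist":0}]'
python3 - <<'E'
from plan import *
im=grab('wrist');cv2.imwrite('pics/w2.png',im['pixels'][:,:,::-1]);np.savez('w2.npz',**im)
s,M=tool();print(s['time'],s['position'],M.round(3),s['ft_force'])
E
```

```text
time: 3.2
position: [0.4591, 0.1235, 0.0068]
tool_rot: [-1.433, 1.046, 1.432]
ft_force: [-0.9, -0.1, 0.3]
grip_width: 0.999
3.25 [0.45932706 0.12346697 0.00705988] [[ 0.001 -0.953 -0.304]
 [ 0.001 -0.304  0.953]
 [-1.    -0.001  0.   ]] [ 0.44065535 -0.29144973 -0.06417785]
```

View pics/w2.png

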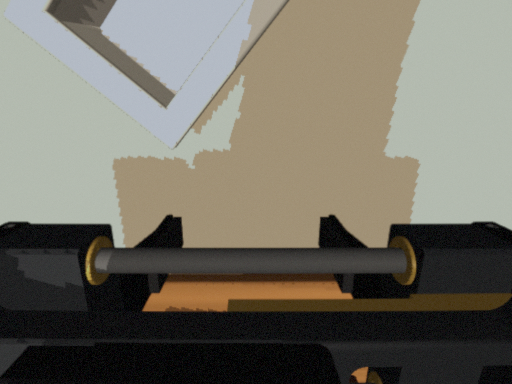

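Fingers are down behind the rear edge with no contact. Next is a slow approach.

```bash
python3 -m creep '[{"fingers":1,"x":0.03,"y":-0.05,"z":0,"twist":0},{"fingers":1,"x":0.04,"y":-0.12,"z":0,"twist":0},{"fingers":1,"x":0.04,"y":-0.2,"z":0,"twist":0},{"fingers":1,"x":0.04,"y":-0.27,"z":0,"twist":0},{"fingers":1,"x":0.04,"y":-0.32,"z":0,"twist":0},{"fingers":1,"x":0.04,"y":-0.36,"z":0,"twist":0},{"fingers":1,"x":0.04,"y":-0.4,"z":0,"twist":0},{"fingers":1,"x":0.04,"y":-0.44,"z":0,"twist":0},{"fingers":1,"x":0.04,"y":-0.48,"z":0,"twist":0},{"fingers":1,"x":0.04,"y":-0.52,"z":0,"twist":0},{"fingers":1,"x":0.04,"y":-0.56,"z":0,"twist":0},{"fingers":1,"x":0.04,"y":-0.6,"z":0,"twist":0},{"fingers":1,"x":0.04,"y":-0.64,"z":0,"twist":0}]'
cat > look.py <<'E'
import sys
from plan import *
from meas import boards
k=sys.argv[1]
s,M=tool();print(s['time'],s['position'].round(4),'yaw',np.degrees(np.arctan2(-M[0,2],M[1,2])).round(2),s['ft_force'].round(2))
for n in ('scene','top'):
    im=grab(n);np.savez(f'{n}{k}.npz',**im);print(n);boards(im)
    a=im['pixels'][170:300,170:350] if n=='scene' else im['pixels'][120:250,130:330]
    cv2.imwrite(f'pics/{n}{k}.png',cv2.resize(a[:,:,::-1],None,fx=3,fy=3))
E
python3 look.py 1
```

```text
time: 4.33
position: [0.4819, 0.1307, 0.0047]
tool_rot: [-1.432, 1.049, 1.436]
ft_force: [-4.6, -1.4, 3.2]
grip_width: 0.997
4.3333 [0.4819 0.1307 0.0047] yaw 17.71 [-4.58 -1.38  3.16]
scene
px [276. 240.] ctr mm 565.6 157.1 size 150.3 237.2 ang 18.52 medz 0.0136
px [197.  64.] ctr mm 176.8 -1170.4 size 421.4 582.8 ang 5.55 medz -0.083
px [194.   5.] ctr mm -81.3 -1719.9 size 327.4 619.8 ang 53.3 medz 0.2506
top
px [215. 174.] ctr mm 563.8 156.2 size 145.5 234.6 ang 17.63 medz 0.0133
px [295. 173.] ctr mm 598.1 -112.5 size 145.3 145.4 ang 4.64 medz 0.0129
```

View pics/scene1.png

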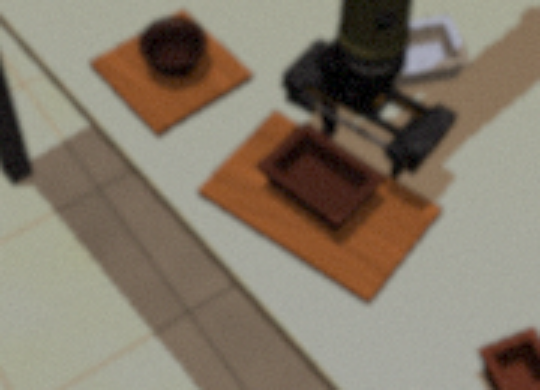

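```bash
python3 - <<'E'
import numpy as np
s=np.r_[np.cumsum([1,2,3,4]),10+4.5*np.arange(1,34)];A=85.;T=np.radians(13.6)
ss=np.linspace(0,200,4001);d=-T*np.clip(ss/A,0,1)
cu=np.r_[0,np.cumsum(np.cos(d[1:])*.05)];cw=np.r_[0,np.cumsum(np.sin(d[1:])*.05)]
for i,x in enumerate(s[:24]):
    j=int(round(x/.05));D=d[j]
    u=cu[j]+85-85*np.cos(D);w=cw[j]-85*np.sin(D)
    yaw=np.radians(17.7)+D; e=np.radians(4.16)
    dn=cu[j]*np.cos(np.radians(17.7)-e)-cw[j]*np.sin(np.radians(17.7)-e)
    print(i+1,x,'y',round(-u/40,3),'z',round(w/40,3),'tw',round(-np.degrees(D)/5,3),'adv',dn.round(1))
E
```

```text
1 1.0 y -0.025 z 0.006 tw 0.032 adv 1.0
2 3.0 y -0.075 z 0.017 tw 0.096 adv 2.9
3 6.0 y -0.15 z 0.034 tw 0.192 adv 5.8
4 10.0 y -0.251 z 0.056 tw 0.32 adv 9.8
5 14.5 y -0.364 z 0.079 tw 0.464 adv 14.2
6 19.0 y -0.478 z 0.1 tw 0.608 adv 18.6
7 23.5 y -0.592 z 0.12 tw 0.752 adv 23.0
8 28.0 y -0.706 z 0.139 tw 0.896 adv 27.5
9 32.5 y -0.82 z 0.156 tw 1.04 adv 31.9
10 37.0 y -0.935 z 0.171 tw 1.184 adv 36.4
11 41.5 y -1.049 z 0.186 tw 1.328 adv 40.8
12 46.0 y -1.164 z 0.198 tw 1.472 adv 45.3
13 50.5 y -1.279 z 0.21 tw 1.616 adv 49.8
14 55.0 y -1.395 z 0.22 tw 1.76 adv 54.2
15 59.5 y -1.51 z 0.228 tw 1.904 adv 58.7
16 64.0 y -1.625 z 0.235 tw 2.048 adv 63.2
17 68.5 y -1.741 z 0.241 tw 2.192 adv 67.7
18 73.0 y -1.856 z 0.245 tw 2.336 adv 72.2
19 77.5 y -1.972 z 0.247 tw 2.48 adv 76.7
20 82.0 y -2.088 z 0.249 tw 2.624 adv 81.2
21 86.5 y -2.201 z 0.24 tw 2.72 adv 85.7
22 91.0 y -2.31 z 0.213 tw 2.72 adv 90.2
23 95.5 y -2.42 z 0.187 tw 2.72 adv 94.7
24 100.0 y -2.529 z 0.16 tw 2.72 adv 99.2
```

```bash
python3 -m creep '[{"fingers":1,"x":-0.02,"y":-0.025,"z":0.006,"twist":0.03},{"fingers":1,"x":-0.03,"y":-0.075,"z":0.017,"twist":0.1},{"fingers":1,"x":-0.03,"y":-0.15,"z":0.034,"twist":0.19},{"fingers":1,"x":-0.03,"y":-0.25,"z":0.056,"twist":0.32},{"fingers":1,"x":-0.03,"y":-0.364,"z":0.079,"twist":0.46},{"fingers":1,"x":-0.03,"y":-0.478,"z":0.1,"twist":0.61},{"fingers":1,"x":-0.03,"y":-0.592,"z":0.12,"twist":0.75},{"fingers":1,"x":-0.03,"y":-0.706,"z":0.139,"twist":0.9},{"fingers":1,"x":-0.03,"y":-0.82,"z":0.156,"twist":1.04},{"fingers":1,"x":-0.03,"y":-0.935,"z":0.171,"twist":1.18},{"fingers":1,"x":-0.03,"y":-1.0,"z":0.18,"twist":1.26},{"fingers":1,"x":-0.03,"y":-1.04,"z":0.185,"twist":1.32},{"fingers":1,"x":-0.03,"y":-1.05,"z":0.186,"twist":1.33},{"fingers":1,"x":-0.03,"y":-1.05,"z":0.186,"twist":1.33}]'
python3 look.py 2
```

```text
time: 5.6
position: [0.5213, 0.1511, 0.0063]
tool_rot: [-1.35, 1.111, 1.349]
ft_force: [-1.7, 0.2, -0.5]
grip_width: 0.997
5.6 [0.5213 0.1511 0.0063] yaw 11.03 [-1.73  0.17 -0.46]
scene
px [267. 247.] ctr mm 606.1 166.5 size 150.6 237.9 ang 11.15 medz 0.0137
px [197.  64.] ctr mm 178.3 -1170.6 size 421.3 583.2 ang 5.97 medz -0.0832
px [194.   5.] ctr mm -81.3 -1719.9 size 327.4 619.8 ang 53.3 medz 0.2506
top
px [295. 173.] ctr mm 598.0 -112.5 size 145.2 145.7 ang 4.43 medz 0.013
px [218. 159.] ctr mm 605.6 166.6 size 145.2 234.7 ang 11.0 medz 0.0134
```

View pics/scene2.png

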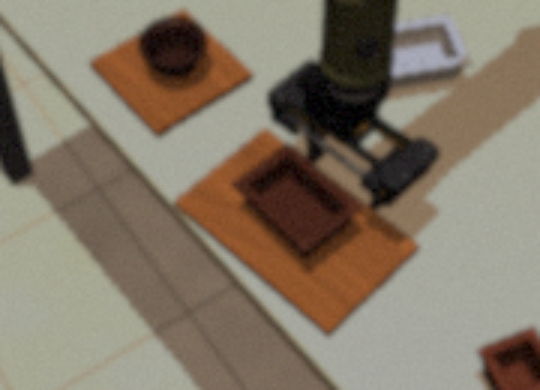

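View pics/top2.png

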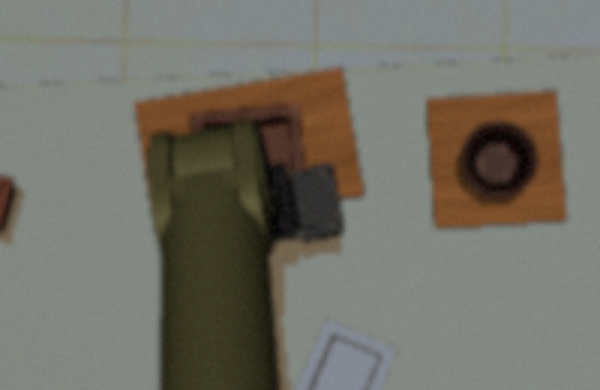

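The push is working: the board is now at yaw 11.0°, centre (0.606, 0.167), pot still in the middle. I'll do the second arc, short of the target, then measure.

```bash
python3 - <<'E'
import numpy as np
s=[1,3,6,10,14.5,19,23.5,28,32.5,37,41.5,45,48,50,51];A=42.;T=np.radians(6.9)
ss=np.linspace(0,200,4001);d=-T*np.clip(ss/A,0,1)
cu=np.r_[0,np.cumsum(np.cos(d[1:])*.05)];cw=np.r_[0,np.cumsum(np.sin(d[1:])*.05)]
for i,x in enumerate(s):
    j=int(round(x/.05));D=d[j]
    print(i+1,x,'y',round(-(cu[j]+85-85*np.cos(D))/40,3),'z',round((cw[j]-85*np.sin(D))/40,3),'tw',round(-np.degrees(D)/5,2))
from h import *
# refine edge along board span: rgb/depth both views, pre-push
for n in ('top0','scene0'):
    im=dict(np.load(n+'.npz'));P=cloud(im);a=P[...,2];g=(np.abs(a)<.03)
    print(n,'counter z bias',np.nanmedian(a[200:215,140:170] if n=='top0' else a[215:225,330:345]))
im=dict(np.load('top0.npz'));print('top col 215 rgb',im['pixels'][136:152,215].tolist());print((cloud(im)[136:152,215,2]).round(3))
E
```

```text
1 1 y -0.025 z 0.006 tw 0.03
2 3 y -0.075 z 0.018 tw 0.1
3 6 y -0.15 z 0.035 tw 0.2
4 10 y -0.251 z 0.057 tw 0.33
5 14.5 y -0.364 z 0.081 tw 0.48
6 19 y -0.478 z 0.103 tw 0.62
7 23.5 y -0.592 z 0.123 tw 0.77
8 28 y -0.706 z 0.142 tw 0.92
9 32.5 y -0.821 z 0.16 tw 1.07
10 37 y -0.935 z 0.176 tw 1.22
11 41.5 y -1.05 z 0.191 tw 1.36
12 45 y -1.137 z 0.183 tw 1.38
13 48 y -1.212 z 0.174 tw 1.38
14 50 y -1.261 z 0.168 tw 1.38
15 51 y -1.286 z 0.165 tw 1.38
top0 counter z bias 0.0010432580676260628
scene0 counter z bias 0.0016430247992572644
top col 215 rgb [[121, 127, 122], [122, 126, 125], [122, 127, 125], [122, 126, 126], [120, 127, 126], [120, 127, 126], [121, 128, 128], [123, 129, 126], [122, 127, 121], [121, 127, 118], [120, 127, 119], [120, 126, 120], [120, 127, 122], [122, 129, 121], [122, 128, 122], [120, 126, 121]]
[-0.761 -0.759 -0.747 -0.755 -0.748 -0.738 -0.749 -0.75  -0.001 -0.002
  0.004 -0.002  0.     0.002  0.005 -0.001]
```

```bash
python3 -m creep '[{"fingers":1,"x":0,"y":-0.025,"z":0.006,"twist":0.03},{"fingers":1,"x":0,"y":-0.075,"z":0.018,"twist":0.1},{"fingers":1,"x":0,"y":-0.15,"z":0.035,"twist":0.2},{"fingers":1,"x":0,"y":-0.25,"z":0.057,"twist":0.33},{"fingers":1,"x":0,"y":-0.364,"z":0.081,"twist":0.48},{"fingers":1,"x":0,"y":-0.478,"z":0.103,"twist":0.62},{"fingers":1,"x":0,"y":-0.592,"z":0.123,"twist":0.77},{"fingers":1,"x":0,"y":-0.706,"z":0.142,"twist":0.92},{"fingers":1,"x":0,"y":-0.82,"z":0.16,"twist":1.07},{"fingers":1,"x":0,"y":-0.935,"z":0.176,"twist":1.22},{"fingers":1,"x":0,"y":-1.05,"z":0.19,"twist":1.36},{"fingers":1,"x":0,"y":-1.137,"z":0.183,"twist":1.38},{"fingers":1,"x":0,"y":-1.21,"z":0.174,"twist":1.38},{"fingers":1,"x":0,"y":-1.26,"z":0.168,"twist":1.38},{"fingers":1,"x":0,"y":-1.285,"z":0.165,"twist":1.38},{"fingers":1,"x":0,"y":-1.285,"z":0.165,"twist":1.38}]'
python3 look.py 3
cat > edge.py <<'E'
import sys
from h import *
k=sys.argv[1]
for n in ('top','scene'):
    im=dict(np.load(f'{n}{k}.npz'));P=cloud(im);Z=P[...,2];pts=[]
    if n=='top':
        for u in list(range(70,165,2))+list(range(262,470,2)):
            fl=np.where(Z[:200,u]<-.3)[0]
            if len(fl) and abs(Z[fl.max()+1:fl.max()+4,u]).max()<.02: pts.append((u,fl.max()+.5))
        W=onplane(im,pts,0.)
    else:
        W=[]
        for v in range(130,380):
            on=np.where(Z[v]>-0.012)[0]; on=on[on>120]
            if len(on): W.append(onplane(im,[(on[0]-.5,v)],0.)[0])
        W=np.array(W)
    for _ in range(5):
        c=np.polyfit(W[:,1],W[:,0],1);r=W[:,0]-np.polyval(c,W[:,1]);W=W[abs(r)<max(.002,2*r.std())]
    print(n,'edge',c,len(W),r.std(),'yaw',-np.degrees(np.arctan(c[0])))
E
python3 edge.py 3;python3 edge.py 0
```

```text
time: 7.03
position: [0.5706, 0.1673, 0.0062]
tool_rot: [-1.262, 1.174, 1.262]
ft_force: [-3.2, -0.5, 2.0]
grip_width: 0.997
7.0333 [0.5706 0.1673 0.0062] yaw 4.12 [-3.2  -0.5   1.99]
scene
px [256. 255.] ctr mm 657.7 171.8 size 151.7 243.1 ang 4.49 medz 0.0135
px [197.  64.] ctr mm 177.7 -1170.2 size 421.5 584.7 ang 5.81 medz -0.0831
px [194.   5.] ctr mm -81.3 -1719.9 size 327.4 619.8 ang 53.3 medz 0.2504
top
px [295. 173.] ctr mm 597.9 -112.5 size 145.2 145.4 ang 4.64 medz 0.0129
px [219. 145.] ctr mm 657.2 171.2 size 142.7 232.1 ang 3.94 medz 0.0131
top edge [-0.07297636  0.70742578] 144 0.0011273977559731127 yaw 4.173838796839191
scene edge [-0.07294184  0.71094009] 182 0.0011894268375996033 yaw 4.171871005077345
top edge [-0.07306091  0.70744945] 144 0.0011117360433918564 yaw 4.178657205378753
scene edge [-0.07341213  0.71102619] 232 0.0009628732965079369 yaw 4.198673070779926
```

View pics/scene3.png

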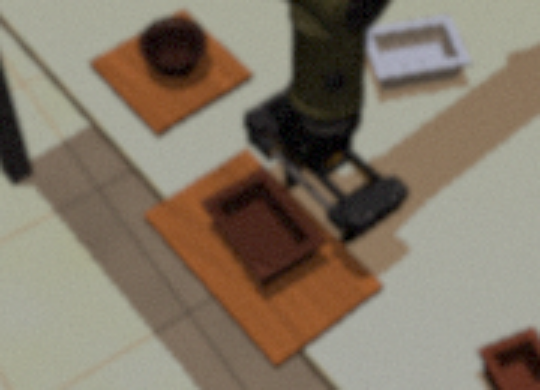

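View pics/top3.png

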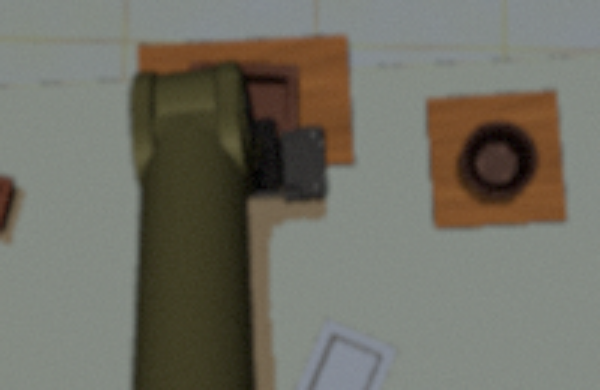

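Edge yaw is 4.17° and the board's is about 4.1°. The overhang is about 37 mm by both the cameras and the tool pose, so about 13 mm more is needed, then a gentle retreat.

```bash
python3 -m creep '[{"fingers":1,"x":0,"y":-0.025,"z":0,"twist":0},{"fingers":1,"x":0,"y":-0.075,"z":0,"twist":0},{"fingers":1,"x":0,"y":-0.14,"z":0,"twist":0},{"fingers":1,"x":0,"y":-0.21,"z":0,"twist":0},{"fingers":1,"x":0,"y":-0.26,"z":0,"twist":0},{"fingers":1,"x":0,"y":-0.3,"z":0,"twist":0},{"fingers":1,"x":0,"y":-0.32,"z":0,"twist":0},{"fingers":1,"x":0,"y":-0.32,"z":0,"twist":0},{"fingers":1,"x":0,"y":-0.32,"z":0,"twist":0}]'
python3 look.py 4
```

```text
time: 7.88
position: [0.5831, 0.168, 0.0061]
tool_rot: [-1.262, 1.174, 1.262]
ft_force: [-3.9, -1.6, 2.0]
grip_width: 0.999
7.8833 [0.5831 0.168  0.0061] yaw 4.12 [-3.88 -1.59  2.01]
scene
px [252. 257.] ctr mm 670.1 172.7 size 151.0 243.7 ang 4.19 medz 0.0134
px [197.  64.] ctr mm 177.4 -1170.2 size 423.0 584.9 ang 5.83 medz -0.0833
px [194.   5.] ctr mm -81.2 -1719.9 size 327.3 619.8 ang 53.29 medz 0.2504
top
px [295. 173.] ctr mm 598.0 -112.5 size 145.2 145.3 ang 4.43 medz 0.013
px [220. 141.] ctr mm 668.3 173.3 size 144.4 234.6 ang 3.95 medz 0.0133
```

Centre is now about −26 mm from the edge (overhang about 49 mm). Retreating backwards, then up.

```bash
python3 -m creep '[{"fingers":1,"x":0,"y":0.05,"z":0,"twist":0},{"fingers":1,"x":0,"y":0.15,"z":0,"twist":0},{"fingers":1,"x":0,"y":0.4,"z":0,"twist":0},{"fingers":1,"x":0,"y":0.8,"z":0,"twist":0},{"fingers":1,"x":0,"y":1.2,"z":0,"twist":0},{"fingers":1,"x":0,"y":1.5,"z":0,"twist":0},{"fingers":1,"x":-0.3,"y":1.5,"z":0,"twist":0},{"fingers":1,"x":-0.8,"y":1.5,"z":0,"twist":0},{"fingers":1,"x":-1.4,"y":1.5,"z":0,"twist":0},{"fingers":1,"x":-2.0,"y":1.6,"z":0,"twist":0},{"fingers":1,"x":-2.7,"y":1.9,"z":0,"twist":0},{"fingers":1,"x":-3.4,"y":2.2,"z":0,"twist":0},{"fingers":1,"x":-4.0,"y":2.5,"z":0,"twist":0},{"fingers":1,"x":-4.4,"y":2.7,"z":0,"twist":0},{"fingers":1,"x":-4.6,"y":2.8,"z":0,"twist":0},{"fingers":1,"x":-4.6,"y":2.8,"z":0,"twist":0}]'
python3 look.py 5; python3 edge.py 5
python3 - <<'E'
from h import *
im=dict(np.load('scene5.npz'));hsv=cv2.cvtColor(im['pixels'],cv2.COLOR_RGB2HSV)
P=cloud(im);Q=P[(P[...,2]>.05)&(P[...,2]<.066)&(P[...,0]>.58)&(P[...,0]<.74)&(P[...,1]>.08)&(P[...,1]<.27)]
r=cv2.minAreaRect((Q[:,:2]*1000).astype(np.float32));print('pot lip',len(Q),r)
for k in '05':
    a=cloud(dict(np.load(f'top{k}.npz')));
    for nm,(x0,x1,y0,y1) in dict(mini=(.45,.6,.38,.5),rpot=(.52,.66,-.19,-.04)).items():
        q=a[(a[...,2]>.04)&(a[...,2]<.07)&(a[...,0]>x0)&(a[...,0]<x1)&(a[...,1]>y0)&(a[...,1]<y1)]
        print(k,nm,q.mean(0).round(4))
E
```

```text
time: 9.32
position: [0.4728, 0.1607, 0.1931]
tool_rot: [-1.262, 1.168, 1.26]
ft_force: [0.5, 0.5, -0.9]
grip_width: 0.999
9.3167 [0.4728 0.1607 0.1931] yaw 4.13 [ 0.49  0.48 -0.88]
scene
px [252. 257.] ctr mm 671.6 172.9 size 148.6 242.7 ang 4.51 medz 0.0135
px [197.  64.] ctr mm 177.3 -1171.1 size 421.6 584.0 ang 5.96 medz -0.083
px [194.   5.] ctr mm -81.3 -1719.9 size 327.4 619.8 ang 53.3 medz 0.2503
top
px [295. 173.] ctr mm 597.9 -112.4 size 145.1 145.1 ang 4.64 medz 0.013
px [212. 150.] ctr mm 668.0 173.1 size 145.2 234.8 ang 4.22 medz 0.0133
top edge [-0.07296299  0.70740476] 144 0.001113614511923869 yaw 4.173076578405447
scene edge [-0.06701009  0.72013054] 250 0.017906846233517588 yaw 3.833663970280806
pot lip 428 ((663.61474609375, 169.932861328125), (122.51031494140625, 85.96131896972656), 88.91118621826172)
0 mini [0.5373 0.4533 0.0557]
0 rpot [ 0.5947 -0.1141  0.0527]
5 mini [0.5375 0.4535 0.0555]
5 rpot [ 0.5949 -0.1141  0.0527]
```

View pics/scene5.png

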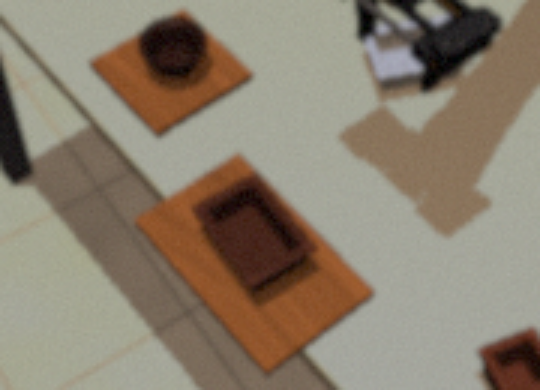

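View pics/top5.png

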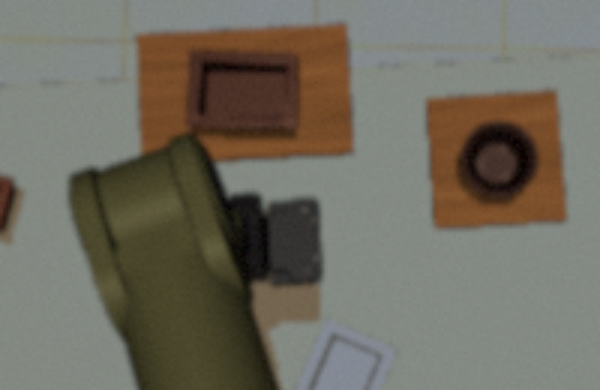

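```bash
python3 -c "
from bench import workorder,telemetry
print(telemetry.get_state()['qd'].round(3));print(workorder.close_job())"
```

```text
[ 0.004  0.026  0.002  0.018 -0.002  0.001 -0.   ]
the job is handed in; nothing more can be done
None
```

I slid the long board out with both open fingers against its rear long side, turning it about 13.6° as it went. I then backed the arm off and handed the job in at about 9.3 s. No verdict was reported.

My last checks, after the arm had backed off:

| Check | Measured | Needed |
|---|---|---|
| Overhang past the far edge | about 48 mm (top view), about 52 mm (scene view) | 40–60 mm |
| Angle to the edge | board 4.2–4.5°, edge 4.17°, so well under 0.01 rad apart | below 0.1 rad |
| Pot offset from the board's middle | about 5 mm across, 3 mm along | 25 mm across, 45 mm along |
| Board's top surface height | about 13 mm, unchanged, so it lies flat | 12 mm thick board |
| Square board, round pot and mini pot | within about 0.5 mm of their starting positions | 12 mm |

- **Ruler:** I did not re-measure it. The arm never went near it.
- **Edge readings:** The scene view put the edge 3–6 mm further out than the top view. I put this down to the counter's side face showing in that view and used the top-view value. The last scene-view edge fit failed (18 mm scatter), so I ignored it.

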